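Leak-check a vacuum trap: stopper the flask, draw the hand pump to its mark and hold

TASK

Leak-check the vacuum trap. Pick up the green stopper and lower it into the mouth of the glass flask until its flange rests flat on the rim, then let go of it; then take the black D-handle of the hand pump, draw it out until the black pointer stands within the width of the red index on the scale, and keep holding it there: the program finishes with the gripper still holding the handle against its spring. Leave the red index where it is set and the other things on the bench undisturbed.

Things in the scene. Friction and masses are not known exactly. Their poses are not given: they have to be found in the camera images.
- stopper_knob (a point): grip point of the green stopper (one piece, about 50 g, standing on its narrow end): on its axis, 46 mm above the foot, 11 mm below the top. From below: tapered plug 28 mm long (diameter 29 at the foot, 35 at the top), flange 46 mm in diameter and 5 thick, round grip knob 32 mm in diameter and 24 tall. z is its axis, up
- stopper_seat (a point): point on the green stopper's axis at the flange's underside, 28 mm above the foot; it coincides with flask_mouth when the stopper is home
- stand: grey stand fixed on the bench: plate 300 x 335 x 12 mm with the flask, the hand pump and a rigid line between them. Origin on the bench, under the pump's axis; x runs along the pump, away from its handle, z up. The barrel with its scale begins at x = -0.01 and reaches 130 mm above the bench; the gauge at x = 0.19 reaches 175 mm
- flask_mouth (a point): centre of the mouth of the conical glass flask, in the plane of its rim, 162 mm above the bench; axes as the stand's. Bore 38 mm in diameter, straight for 48 mm down; rim 53 mm across. The flask is clamped to the stand. A clamp post 85 mm to +y of it tops out 137 mm above the bench; a rigid line leaves it to +x at 106 mm above the bench
- pump_grip (a point): centre of the grip bar of the pump's black D-handle, 85 mm above the bench (moves with the handle); axes as the stand's, pulled along -x. Bar 18 mm in diameter, 112 mm long along y, 92 mm free between the D's side arms. The D lies level: a finger fits into its opening, 56 mm deep, behind (+x of) the bar; free space below. Home, it is 81 mm to -x and 160 mm to -y of flask_mouth
- pump_rod (a joint): how far the handle and pump rod are drawn out, m: 0 home (where the spring keeps it), 0.075 the end stop. The return spring pulls back with 4 N at home and 150 N/m more (about 11 N at 0.045 m), plus about half a newton of rubbing
- index (a joint): where the red index is set on the scale, m, in the same measure as pump_rod: the pointer stands at the middle of the index when pump_rod equals this value; 0.030 to 0.055. The index is a red clip across the white scale on top of the barrel, 10 mm wide along the pull, stiff to move
- pointer (a point): middle of the black crosswise pointer needle (2 mm wide) that rides over the scale with the pump rod, 127 mm above the bench; axes as the stand's
- index_mark (a point): middle of the red index, at the pointer's height; axes as the stand's
- small_stopper_center (a point): centre of a smaller white stopper of the same form (41 mm tall, flange 33 mm in diameter), standing on its narrow end near the green one; leave it alone
- tube_rack: orange rack of small capped tubes, 75 x 200 x 47 mm, origin at the centre of its underside, long side along its y; leave it alone
- tip_box: blue box of yellow pipette tips, 85 x 122 x 56 mm, origin at the centre of its underside; leave it alone
- well_plate: white well plate, 85 x 127 x 15 mm, origin at the centre of its underside; leave it alone
- reagent_bottle: amber bottle with blue cap, 72 mm in diameter, 145 mm tall, origin at the centre of its underside; leave it alone
- buffer_jar: small jar with white cap, 60 mm in diameter, 85 mm tall, origin at the centre of its underside; leave it alone

How it is judged:
By the outcome, as a careful person would: the job done as asked, in the order asked, and still so for the second after the job is handed in, while the arm keeps its last pose, push and grip.
It also fails if it takes over 51 s, if anything falls off the work surface, if the arm or the gripper's body presses on something with over 40 N, if the wrist force passes 120 N, or if a joint passes its speed limit or range.

ROBOT

A 6-joint arm with a two-finger parallel gripper is mounted at the origin on the work surface. World frame = base frame: x ahead of the robot, y to its left, z up, the work surface at z = 0. Lengths are in m, angles in rad, forces in N, time in s.
With the tool pointing down it reaches from about 0.375 to 0.9 m from the base axis. Payload 3.1 kg.
Tool frame: the origin (TCP) lies on the mounting face of the last link; the fingertips stand 182 mm ahead of it and the grasp point (between the pads) lies 164 mm ahead of it; z points along the fingers, y is the direction in which the jaws open and shut (so a half turn about z gives the same grasp; the last joint's range is limited). The gripper opens to 87 mm and grips with 3 to 60 N. Pads are 19 mm wide; open, the fingers measure 117 mm over their backs; the gripper's body (75 mm by 190 mm) begins 51 mm behind the grasp point.
Start: joints at [1.008, 0.527, 1.433, -0, 1.181, -0.178], TCP at [0.234, 0.58, 0.405] pointing down, gripper open.
Joint ranges: [-3.08, 3.08], [-0.75, 2.2], [0.22, 2.44], [-1.43, 4.57], [0, 2.65], [-2.85, 2.85]. Speed limits (rad/s): [2.79, 2.79, 3.14, 3.14, 3.14, 3.14].

INTERFACE

Orientations are given as a unit quaternion [x, y, z, w].
In Python, from rig import robot, camera, camera_model gives the robot as it stands.
- The arm moves only by the tool drive_tool, never from a script. Its argument "plan" is a list that holds one entry, the list of rows, each a list of 6 numbers: the shift along the world's x, y, z in units of 2.5 cm (1.0 is 2.5 cm), then the turn, a rotation vector about the world's x, y, z in units of 6 degrees (1.0 is 6 degrees). A call has 1 to 8 rows; each row shifts and turns the commanded pose from where the row before left it; what a row does not reach is not made up. A row lasts 1/8 s, in which the tool goes at most 62.5 mm and 10.7 degrees, less where a joint would pass 70% of its speed; a pose out of reach is approached as far as the arm can. A call with a number of a shift or a turn outside -1 to 1 is refused whole. A call with a gripper value outside its range is refused whole. "grip" is the closure, from 0 (fully open) to 1 (shut), set as the call begins (left out, the last holds). The fingers move at their own pace and stop on an object; "force" is the grip in N (left out, the last holds). Time passes only in rows, so rows that do not move let the fingers close. It gives the time, the measured TCP pose, the force and the opening at its end, in the units of the state.
- robot.get_obs(): the state, without advancing time (a new reading comes with each control period).
- camera(name): name is "scene" or "top"; returns the picture (400x640x3 uint8, red, green, blue); there is no depth.
- camera_model(name): a dict with "K" (3x3 intrinsics, pixels), "world_to_cam" (4x4, takes a point from world to camera coordinates). Camera axes: x right, y up, looking along -z (the intrinsics and any distortion apply to the point x, -y, -z); pixel columns grow to the right and rows downward; lengths in m; the calibration is good to about 2 mm. A picture is of the moment at which its call begins. camera_model takes no time and is no camera call.
- robot.hand_in(): hands the job in, once; it reports no verdict.
The state is a dict: "time": time; "q": joint angles; "joint_velocities": joint speeds; "joint_torque": joint torques, N m; "position": TCP position; "tool_rot": TCP orientation; "ft_force": force on the tool from outside, world axes, zero at the start; "moment": the same for the moment, N m; "grip_width": finger opening in m.
Only numpy, scipy, OpenCV 4.12 (cv2) and the standard library are available. Lean on these libraries where they do the work, as an engineer would, in place of code of your own. Each camera call takes 0.05 s, during which the arm holds its last target.

## Working session

There is one attempt and no reset: what is moved stays moved. The work goes in short steps, Python scripts to look and compute and a tool call to move; the robot and the scene stay as the last step left them, time stands still between calls to the robot, and variables do not carry over. Pictures are saved under pics/ and viewed, and the job is handed in when it is done.

Besides the shell and the picture viewer there is one more tool, called as name([rows], argument=value, ...), one row to a line, values as JSON. drive_tool: Moves the arm, as the interface text tells. Shifts and turns lie within -1 to 1; 1 stands for 2.5 cm of shift or 6 degrees of turn. Its arguments: {"type":"object","properties":{"plan":{"type":"array","items":{"type":"array","items":{"type":"array","items":{"type":"number","minimum":-1,"maximum":1}}}},"grip":{"type":"number"},"force":{"type":"number"}},"required":["plan"]}

```bash
ls; mkdir -p pics; python3 - <<'E'
from rig import robot,camera,camera_model
import cv2,numpy as np
o=robot.get_obs();print({k:np.round(v,3) for k,v in o.items()})
for n in("scene","top"):
    im=camera(n);cv2.imwrite(f"pics/{n}0.png",im[:,:,::-1]);m=camera_model(n);print(n,{k:np.round(v,4).tolist() if not isinstance(v,str) else v for k,v in m.items()})
E
```

```text
pics
{'time': np.float64(0.0), 'q': array([ 1.008,  0.528,  1.434, -0.   ,  1.181, -0.178]), 'joint_velocities': array([-0.   ,  0.001,  0.   , -0.001, -0.002, -0.   ]), 'joint_torque': array([  0.   , -44.004, -17.659,   0.063,   0.058,  -0.   ]), 'position': array([0.234, 0.579, 0.404]), 'tool_rot': array([ 0.191,  0.982, -0.001, -0.   ]), 'ft_force': array([ 0.07 ,  0.626, -0.111]), 'moment': array([ 0.033, -0.02 , -0.005]), 'grip_width': np.float64(0.087)}
scene {'K': [[419.4068, 0.0, 314.4186], [0.0, 419.4068, 195.1419], [0.0, 0.0, 1.0]], 'world_to_cam': [[0.5158, 0.8567, 0.0027, -0.2343], [-0.5967, 0.357, 0.7187, 0.2277], [0.6148, -0.3723, 0.6953, -1.5409], [0.0, 0.0, 0.0, 1.0]]}
top {'K': [[400.6797, 0.0, 316.6352], [0.0, 400.6797, 195.7157], [0.0, 0.0, 1.0]], 'world_to_cam': [[-0.0165, -0.9999, 0.0035, -0.0471], [0.9785, -0.0154, 0.2056, -0.5502], [-0.2055, 0.0068, 0.9786, -1.0216], [0.0, 0.0, 0.0, 1.0]]}
```

View pics/scene0.png

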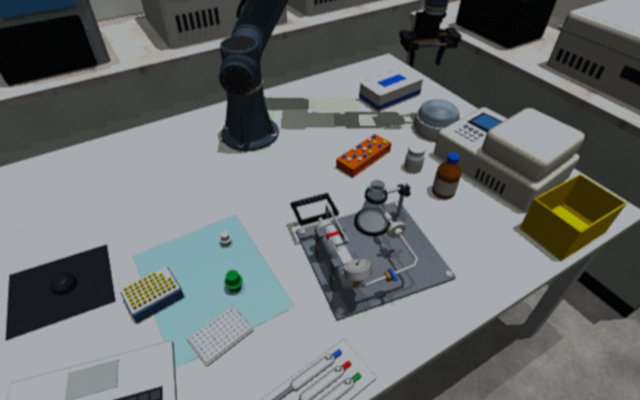

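View pics/top0.png

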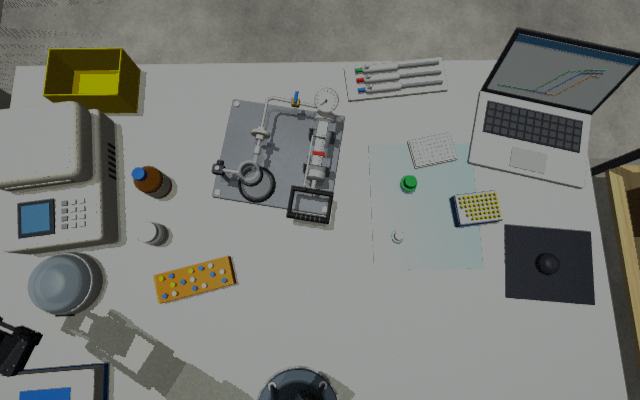

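The top view shows the green stopper at (409,184), the flask mouth near (249,173), the handle bar near (309,219) and the red index near (318,153). I'll enlarge these areas and measure them.

```bash
cat > h.py <<'E'
import numpy as np,cv2
from rig import robot,camera,camera_model
def ray(n,u,v):
    m=camera_model(n);K=m["K"];T=np.array(m["world_to_cam"]);R=T[:3,:3];t=T[:3,3]
    d=np.linalg.inv(K)@np.array([u,v,1.]);d=np.array([d[0],-d[1],-d[2]])
    return -R.T@t,R.T@d
def onz(n,u,v,z):
    c,d=ray(n,u,v);return c+d*(z-c[2])/d[2]
def proj(n,p):
    m=camera_model(n);T=np.array(m["world_to_cam"]);q=T[:3,:3]@np.array(p)+T[:3,3]
    a=np.array(m["K"])@np.array([q[0],-q[1],-q[2]]);return a[:2]/a[2]
def tri(a,b):
    (c1,d1),(c2,d2)=ray("top",*a),ray("scene",*b)
    A=np.stack([d1,-d2],1);s=np.linalg.lstsq(A,c2-c1,rcond=None)[0]
    p,q=c1+d1*s[0],c2+d2*s[1];return (p+q)/2,np.linalg.norm(p-q)
def crop(im,x,y,w,h,name,s=4):
    cv2.imwrite("pics/"+name,cv2.resize(im[y:y+h,x:x+w],None,fx=s,fy=s,interpolation=cv2.INTER_CUBIC))
E
python3 - <<'E'
from h import *
t=cv2.imread("pics/top0.png");s=cv2.imread("pics/scene0.png")
crop(t,205,80,150,150,"t1.png");crop(s,280,165,180,150,"s1.png")
for n,im in(("top",t),("scene",s)):
    hsv=cv2.cvtColor(im,cv2.COLOR_BGR2HSV)
    for nm,m in(("green",cv2.inRange(hsv,(45,120,30),(80,255,255))),("red",cv2.inRange(hsv,(0,150,80),(6,255,255))|cv2.inRange(hsv,(172,150,80),(180,255,255)))):
        k,l,st,ce=cv2.connectedComponentsWithStats(m)
        for i in range(1,k):
            if st[i,4]>6:print(n,nm,st[i],ce[i].round(1))
E
```

```text
top green [356  68   6   4  19] [358.6  69.9]
top green [401 176  16  15 201] [408.6 182.8]
top red [357  78   7   4  22] [360.   79.8]
top red [313 151  12   5  39] [318.8 153.2]
scene green [42 19  5  3  8] [43.6 20.1]
scene green [224 270  18  22 291] [232.8 280.5]
scene green [352 373   9   8  37] [356.1 376.7]
scene red [326 231  14   7  39] [332.3 233.8]
scene red [343 362   8   7  36] [346.3 364.8]
```

View pics/t1.png

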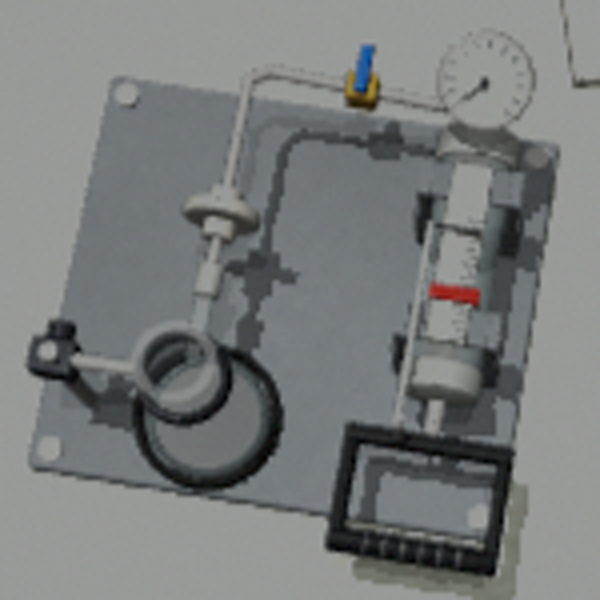

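View pics/s1.png

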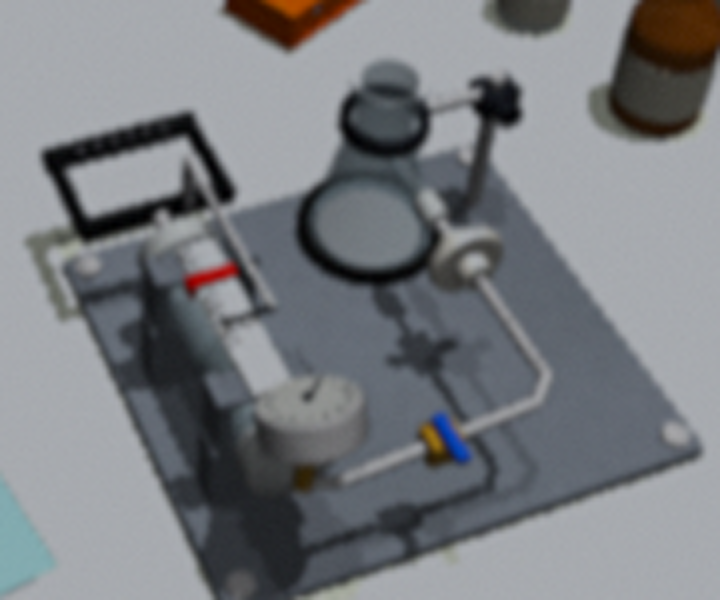

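```bash
python3 - <<'E'
from h import *
T=lambda x,y:(205+x/4-.4,80+y/4-.4); S=lambda x,y:(280+x/4-.4,165+y/4-.4)
ft,fs=T(178,367),S(390,78)
print("mouth top@.162",onz("top",*ft,.162),"scene",onz("scene",*fs,.162),"tri",tri(ft,fs))
a,b,c,d=[onz("top",*T(*p),.014) for p in((126,95),(47,447),(535,155),(480,515))]  # +x+y,-x+y,+x-y,-x-y
print(a,b,c,d)
for v in(a-b,c-d):print("yaw x",np.degrees(np.arctan2(v[1],v[0])),np.linalg.norm(v))
for v in(a-c,b-d):print("yaw y",np.degrees(np.arctan2(v[1],v[0]))-90,np.linalg.norm(v))
a2,b2,c2,d2=[onz("scene",*S(*p),.014) for p in((676,433),(466,152),(238,583),(88,264))]
print(a2,b2,c2,d2)
for v in(a2-b2,c2-d2):print("yaw x",np.degrees(np.arctan2(v[1],v[0])),np.linalg.norm(v))
for v in(a2-c2,b2-d2):print("yaw y",np.degrees(np.arctan2(v[1],v[0]))-90,np.linalg.norm(v))
print("red",onz("top",318.8,153.2,.127),onz("scene",332.3,233.8,.127),tri((318.8,153.2),(332.3,233.8)))
print("grip top", onz("top",*T(413,553),.085), "scene",onz("scene",*S(118,140),.085))
print("needle", onz("top",*T(460,232),.127), onz("scene",*S(245,315),.127))
E
python3 - <<'E'
from h import *
t=cv2.imread("pics/top0.png");s=cv2.imread("pics/scene0.png")
crop(t,385,160,50,50,"t2.png",12);crop(s,208,255,50,50,"s2.png",12)
crop(t,230,150,50,50,"t3.png",12);crop(s,355,170,50,50,"s3.png",12)
a=[cv2.imread(f"pics/{n}.png") for n in("t2","s2","t3","s3")]
g=np.vstack([np.hstack(a[:2]),np.hstack(a[2:])]);cv2.imwrite("pics/g.png",cv2.resize(g,(600,600)))
E
```

```text
mouth top@.162 [0.59106307 0.1095544  0.162     ] scene [0.59306398 0.10855449 0.162     ] tri (array([0.59157942, 0.10988242, 0.16019563]), np.float64(6.252908635757356e-05))
[0.83988506 0.17615894 0.014     ] [0.57536031 0.22496696 0.014     ] [ 0.78836038 -0.12351048  0.014     ] [ 0.52211436 -0.07784481  0.014     ]
yaw x -10.454187954074978 0.2689898989494597
yaw x -9.73248991718803 0.2701338412763013
yaw y -9.75595326905973 0.3040666887974034
yaw y -9.97284939757013 0.30745747774461896
[0.83751039 0.17278925 0.014     ] [0.56738405 0.21921793 0.014     ] [ 0.78270431 -0.12894811  0.014     ] [ 0.51794553 -0.08055921  0.014     ]
yaw x -9.752572149542877 0.27408732557733556
yaw x -10.357404710674343 0.26914437556104576
yaw y -10.294690581442822 0.3066743229119012
yaw y -9.364788376031541 0.30382643295779044
red [ 0.64631234 -0.06288483  0.127     ] [ 0.65221393 -0.06849524  0.127     ] (array([ 0.64790063, -0.06404566,  0.12030242]), np.float64(0.0023979394463459077))
grip top [ 0.4852541  -0.03203776  0.085     ] scene [ 0.48378927 -0.03535769  0.085     ]
needle [ 0.68856111 -0.06570382  0.127     ] [ 0.68799996 -0.06720726  0.127     ]
```

View pics/g.png

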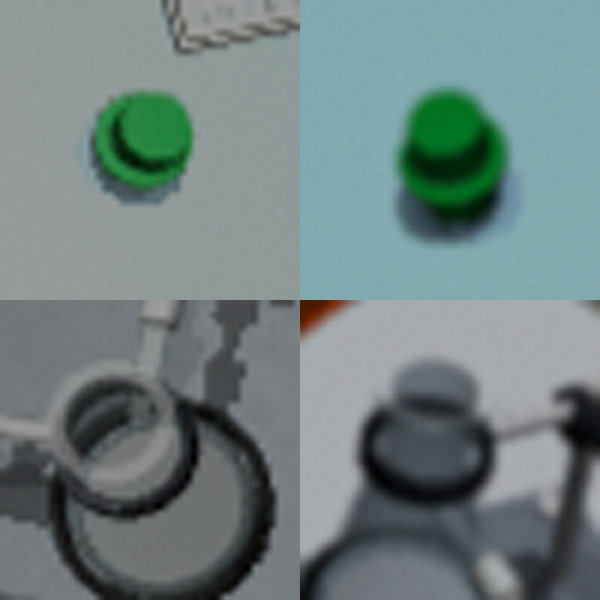

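```bash
python3 - <<'E'
from h import *
a=(385+156/6-.4,160+128/6-.4);b=(208+145/6-.4,255+123/6-.4)
print("stopper top",onz("top",*a,.057),onz("scene",*b,.057),tri(a,b))
# blob centre at flange height-ish
f=(385+143/6-.4,160+139/6-.4);print("flange",onz("top",*f,.033))
m=(248.5,170.8);n=(377.1,183.6);print("mouth",onz("top",*m,.162),onz("scene",*n,.162),tri(m,n))
T=lambda x,y:(205+x/4-.4,80+y/4-.4)
print("barrel front",onz("top",*T(445,395),.1))
for n in("top","scene"):print(ray(n,0,0)[0])
E
```

```text
stopper top [ 0.58638309 -0.31185864  0.057     ] [ 0.58800688 -0.31582314  0.057     ] (array([ 0.58657998, -0.31401023,  0.05403011]), np.float64(0.002986321542252636))
flange [ 0.58712228 -0.31148442  0.033     ]
mouth [0.59248459 0.11105224 0.162     ] [0.59150218 0.10973933 0.162     ] (array([0.59197344, 0.11029485, 0.16235224]), np.float64(0.00156125386829035))
barrel front [ 0.58663842 -0.0543792   0.1       ]
[ 0.32763737 -0.04861068  1.11301928]
[ 1.20405048 -0.45429498  0.90832428]
```

drive_tool([
  [[0.4,-1,0,0,0,-0.36],[0.4,-1,0,0,0,-0.36],[0.4,-1,0,0,0,-0.36],[0.4,-1,0,0,0,-0.36],[0.4,-1,0,0,0,-0.36],[0.4,-1,0,0,0,-0.36],[0.4,-1,0,0,0,-0.36],[0.4,-1,0,0,0,-0.36]],
], grip=0, force=20)

```text
time: 1.1
position: [0.3141, 0.3786, 0.4045]
tool_rot: [0.337, 0.942, -0.0, -0.0]
ft_force: [-0.1, -0.4, -0.9]
grip_width: 0.0874
```

drive_tool([
  [[0.4,-1,0,0,0,-0.36],[0.4,-1,0,0,0,-0.36],[0.4,-1,0,0,0,-0.36],[0.4,-1,0,0,0,-0.36],[0.4,-1,0,0,0,-0.36],[0.4,-1,0,0,0,-0.36],[0.4,-1,0,0,0,-0.36],[0.4,-1,0,0,0,-0.36]],
])

```text
time: 2.1
position: [0.3941, 0.1787, 0.4045]
tool_rot: [0.474, 0.88, -0.0, -0.0]
ft_force: [1.1, -0.7, 0.0]
grip_width: 0.087
```

drive_tool([
  [[0.4,-1,0,0,0,-0.36],[0.4,-1,0,0,0,-0.36],[0.4,-1,0,0,0,-0.36],[0.4,-1,0,0,0,-0.36],[0.4,-1,0,0,0,-0.36],[0.4,-1,0,0,0,-0.36],[0.4,-1,0,0,0,-0.36],[0.4,-1,0,0,0,-0.36]],
])

```text
time: 3.1
position: [0.4741, -0.0213, 0.4045]
tool_rot: [0.601, 0.799, -0.0, -0.0]
ft_force: [-0.2, -0.0, -0.6]
grip_width: 0.0868
```

drive_tool([
  [[0.4,-1,0,0,0,-0.36],[0.4,-1,0,0,0,-0.36],[0.4,-1,0,0,0,-0.36],[0.4,-1,0,0,0,-0.36],[0.4,-1,0,0,0,-0.36],[0.4,-1,0,0,0,-0.36],[0.4,-1,0,0,0,-0.36],[0.4,-1,0,0,0,-0.36]],
])

```text
time: 4.1
position: [0.5543, -0.2217, 0.4044]
tool_rot: [0.715, 0.7, -0.0, -0.0]
ft_force: [1.4, 0.2, -0.6]
grip_width: 0.0872
```

drive_tool([
  [[0.33,-0.91,0,0,0,-0.36],[0.33,-0.91,0,0,0,-0.36],[0.33,-0.91,0,0,0,-0.36],[0.33,-0.91,0,0,0,-0.36],[0,0,-1,0,0,0],[0,0,-1,0,0,0],[0,0,-1,0,0,0],[0,0,-1,0,0,0]],
])

```text
time: 5.1
position: [0.5869, -0.3119, 0.3035]
tool_rot: [0.765, 0.644, -0.0, -0.0]
ft_force: [-0.2, 0.6, -0.8]
grip_width: 0.0871
```

```bash
python3 - <<'E'
from h import *
t=camera("top")[:,:,::-1];s=camera("scene")[:,:,::-1]
crop(t,350,120,100,120,"a.png",5);crop(s,190,180,100,140,"b.png",4)
o=robot.get_obs();print(o["position"],o["tool_rot"],o["q"])
E
```

```text
[ 0.58595501 -0.31111206  0.30116413] [ 0.76480571  0.64424977 -0.00082939 -0.00370996] [-6.56195169e-01  6.99050727e-01  1.41395665e+00 -4.76125027e-05
  1.03618826e+00 -4.85470503e-01]
```

View pics/b.png

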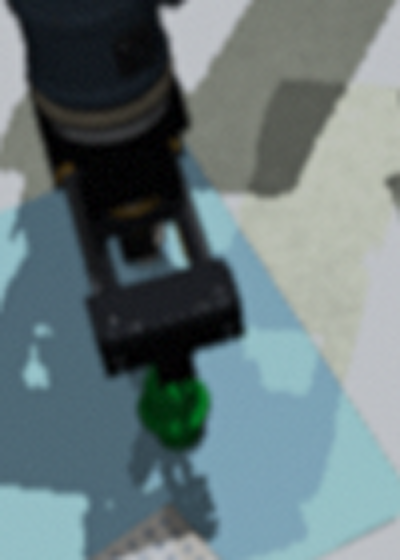

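View pics/a.png

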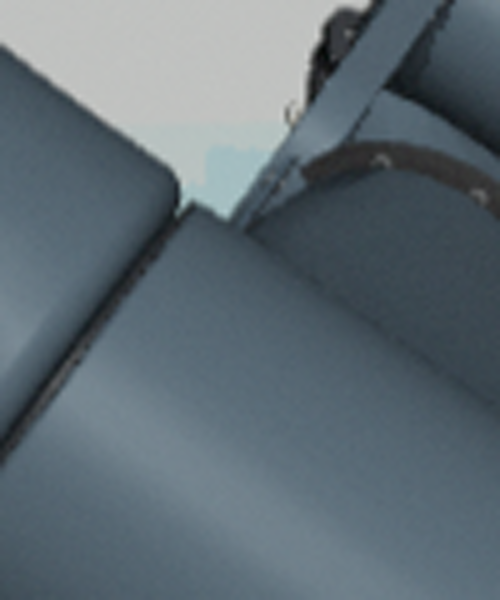

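The top camera is blocked by the arm. The scene view shows the open gripper above the stopper, with the jaws roughly along x. I'll descend and then close.

drive_tool([
  [[0,-0.06,-0.8,0,0,0],[0,0,-0.8,0,0,0],[0,0,-0.8,0,0,0],[0,0,-0.6,0,0,0],[0,0,-0.3,0,0,0],[0,0,0,0,0,0]],
])

```text
time: 5.95
position: [0.5869, -0.3129, 0.2216]
tool_rot: [0.765, 0.644, -0.0, -0.001]
ft_force: [-0.3, -0.1, -0.3]
grip_width: 0.087
```

```bash
python3 - <<'E'
from h import *
s=camera("scene")[:,:,::-1]
crop(s,190,200,100,110,"b2.png",5)
o=robot.get_obs();print(o["position"],o["tool_rot"],o["ft_force"])
g=o["position"]-np.array([0,0,.164]);print(proj("scene",g),proj("scene",[.587,-.313,.046]))
E
```

```text
[ 0.58713557 -0.31307164  0.2222883 ] [7.64633266e-01 6.44465627e-01 3.86796048e-05 1.53888080e-04] [ 0.401265   -0.48062685  0.44431574]
[232.60402052 274.05247959] [233.27342765 276.93819382]
```

View pics/b2.png

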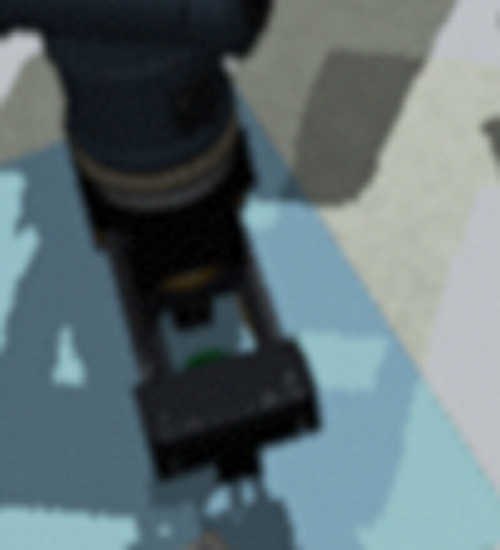

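drive_tool([
  [[0,0,-0.12,0,0,0],[0,0,0,0,0,0]],
])

```text
time: 6.25
position: [0.5871, -0.313, 0.2196]
tool_rot: [0.765, 0.644, 0.0, 0.0]
ft_force: [-0.4, -0.0, -0.0]
grip_width: 0.087
```

drive_tool([
  [[0,0,0,0,0,0],[0,0,0,0,0,0],[0,0,0,0,0,0],[0,0,0,0,0,0],[0,0,0,0,0,0],[0,0,0,0,0,0],[0,0,0,0,0,0]],
], grip=1, force=25)

```text
time: 7.12
position: [0.587, -0.313, 0.2192]
tool_rot: [0.765, 0.644, 0.0, -0.0]
ft_force: [-0.9, -0.3, 0.1]
grip_width: 0.031
```

drive_tool([
  [[0,0,0.4,0,0,0],[0,0,0.8,0,0,0],[0,0,1,0,0,0],[0,0,1,0,0,0],[0,0,1,0,0,0],[0,0,1,0,0,0],[0,0,1,0,0,0],[0,0,1,0,0,0]],
])

```text
time: 8.12
position: [0.5868, -0.3128, 0.402]
tool_rot: [0.765, 0.644, 0.0, 0.001]
ft_force: [0.7, 0.6, -0.3]
grip_width: 0.0307
```

drive_tool([
  [[0,0,1,0,0,0],[0,0.5,0,0,0,0],[0.02,1,0,0,0,0],[0.02,1,0,0,0,0],[0.02,1,0,0,0,0],[0.02,1,0,0,0,0],[0.02,1,0,0,0,0],[0.02,1,0,0,0,0]],
])

```text
time: 9.12
position: [0.59, -0.1486, 0.4242]
tool_rot: [0.765, 0.645, 0.0, 0.0]
ft_force: [1.2, -1.1, -1.1]
grip_width: 0.0303
```

drive_tool([
  [[0.02,1,0,0,0,0],[0.02,1,0,0,0,0],[0.02,1,0,0,0,0],[0.02,1,0,0,0,0],[0.02,1,0,0,0,0],[0.02,1,0,0,0,0],[0.02,0.7,0,0,0,0],[0,0.5,0,0,0,0]],
])

```text
time: 10.12
position: [0.5934, 0.0308, 0.4243]
tool_rot: [0.764, 0.645, -0.0, 0.0]
ft_force: [0.1, -0.2, -0.5]
grip_width: 0.0307
```

```bash
python3 - <<'E'
from h import *
t=camera("top")[:,:,::-1];s=camera("scene")[:,:,::-1]
cv2.imwrite("pics/t4.png",t);crop(s,290,80,180,150,"b3.png",4)
o=robot.get_obs();print(o["position"],o["tool_rot"],o["ft_force"])
E
```

```text
[0.59336202 0.03075552 0.42424761] [ 7.64146499e-01  6.45042728e-01  5.56568370e-06 -8.77563095e-05] [-0.00437096 -0.15453438 -1.40993756]
```

View pics/b3.png

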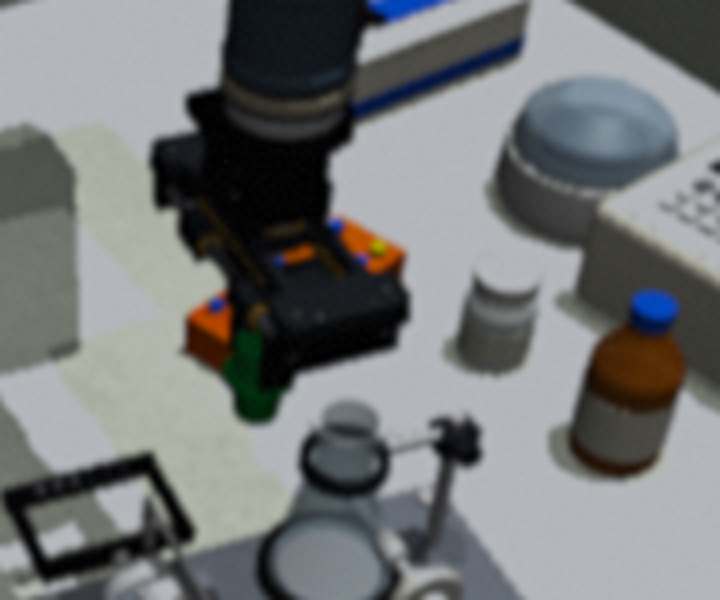

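View pics/t4.png

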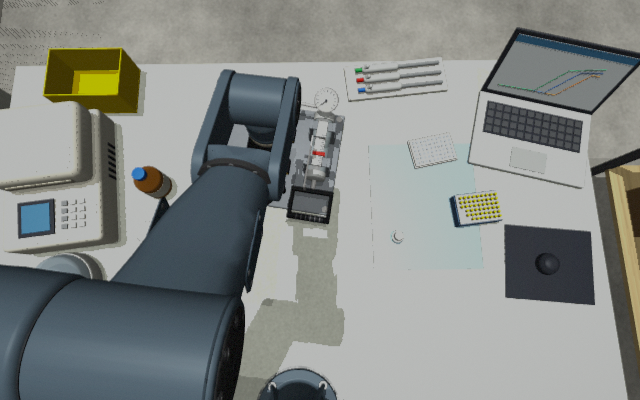

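```bash
python3 - <<'E'
from h import *
for z in(.205,.233,.238,.262):print(z,proj("scene",[.5934,.0308,z]))
s=cv2.imread("pics/b3.png")
hsv=cv2.cvtColor(s,cv2.COLOR_BGR2HSV);m=cv2.inRange(hsv,(45,120,20),(85,255,255))
ys,xs=np.where(m>0)
for y in range(ys.min(),ys.max()+1,8):
    x=xs[ys==y];print(80+y/4-.4,290+x.min()/4-.4,290+x.max()/4-.4,len(x)) if len(x) else 0
crop(s,170,280,260,180,"b3z.png",3)
E
```

```text
0.205 [354.02511179 182.29297269]
0.233 [354.8078814  173.81921789]
0.238 [354.95079953 172.2720792 ]
0.262 [355.65056424 164.69688147]
161.85 349.6 351.85 10
163.85 348.35 355.35 29
165.85 348.1 355.1 29
167.85 348.35 354.85 27
169.85 346.35 354.6 34
171.85 345.6 354.1 35
173.85 346.1 354.1 33
175.85 347.85 354.1 26
177.85 348.85 359.1 42
179.85 349.1 358.1 37
181.85 349.35 357.6 34
183.85 351.35 356.1 20
```

View pics/b3z.png

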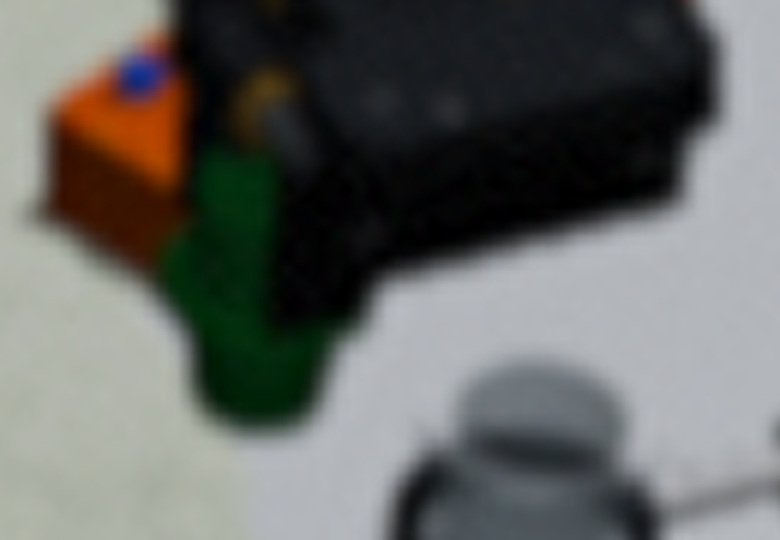

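drive_tool([
  [[-0.02,1,0,0,0,0],[-0.02,1,0,0,0,0],[-0.02,0.8,0,0,0,0],[0,0.38,0,0,0,0],[0,0,-0.5,0,0,0],[0,0,-0.6,0,0,0],[0,0,-0.1,0,0,0],[0,0,0,0,0,0]],
])

```text
time: 11.22
position: [0.592, 0.1085, 0.3936]
tool_rot: [0.765, 0.644, -0.001, -0.0]
ft_force: [-0.1, 0.8, -1.5]
grip_width: 0.0306
```

```bash
python3 - <<'E'
from h import *
s=camera("scene")[:,:,::-1];cv2.imwrite("pics/s5.png",s)
crop(s,345,145,65,60,"b4.png",10)
o=robot.get_obs();p=o["position"];print(p,o["tool_rot"],o["ft_force"])
for z in(0,.028,.033,.057):print(z,proj("scene",[p[0],p[1],p[2]-.219+z]))
E
```

```text
[0.59216906 0.10860214 0.39407709] [ 7.64838646e-01  6.44221884e-01 -9.70523030e-05 -2.25249441e-05] [ 0.6706311  -0.67824067 -0.95943695]
0 [377.44014435 180.20508773]
0.028 [378.60976198 172.09146763]
0.033 [378.82308997 170.61161458]
0.057 [379.86661715 163.37268209]
```

View pics/b4.png

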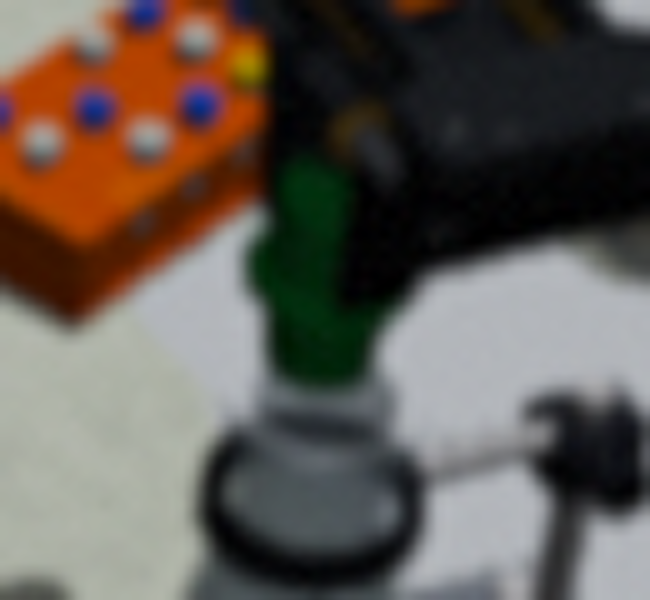

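```bash
python3 - <<'E'
from h import *
a=np.linspace(0,2*np.pi,73)
def ext(c,r):
    P=np.array([proj("scene",[c[0]+r*np.cos(t),c[1]+r*np.sin(t),c[2]]) for t in a]);return P.min(0).round(1),P.max(0).round(1)
print("init foot",ext((.587,-.313,0),.0145),"flange",ext((.587,-.313,.033),.023),ext((.587,-.313,.028),.023),"top",ext((.587,-.313,.057),.016))
print("now foot",ext((.5921,.1086,.175),.0145),"rim",ext((.592,.110,.162),.0265),"bore",ext((.592,.110,.162),.019))
for f,(x,y,w,h) in(("scene0",(215,260,40,40)),("s5",(360,150,40,40))):
    im=cv2.imread(f"pics/{f}.png");hsv=cv2.cvtColor(im,cv2.COLOR_BGR2HSV)
    m=cv2.inRange(hsv,(45,100,15),(85,255,255))[y:y+h,x:x+w];ys,xs=np.where(m>0)
    print(f,[(yy+y,xs[ys==yy].min()+x,xs[ys==yy].max()+x) for yy in range(ys.min(),ys.max()+1) if (ys==yy).any()])
E
```

```text
init foot (array([229.9, 282.7]), array([241.4, 292.4])) flange (array([224.6, 272.3]), array([243.3, 287.9])) (array([224.9, 273.5]), array([243.5, 289.1])) top (array([226.1, 268.9]), array([239.3, 279.8]))
now foot (array([371.8, 176.5]), array([383., 184.])) rim (array([367.2, 177. ]), array([387.4, 190.6])) bore (array([370.1, 178.9]), array([384.5, 188.6]))
scene0 [(270, np.int64(229), np.int64(235)), (271, np.int64(228), np.int64(236)), (272, np.int64(227), np.int64(237)), (273, np.int64(226), np.int64(238)), (274, np.int64(226), np.int64(239)), (275, np.int64(226), np.int64(240)), (276, np.int64(226), np.int64(241)), (277, np.int64(225), np.int64(241)), (278, np.int64(225), np.int64(242)), (279, np.int64(224), np.int64(242)), (280, np.int64(224), np.int64(242)), (281, np.int64(224), np.int64(242)), (282, np.int64(224), np.int64(241)), (283, np.int64(224), np.int64(241)), (284, np.int64(225), np.int64(241)), (285, np.int64(225), np.int64(240)), (286, np.int64(225), np.int64(240)), (287, np.int64(226), np.int64(239)), (288, np.int64(227), np.int64(239)), (289, np.int64(229), np
[... 316 characters left out ...]
65, np.int64(373), np.int64(379)), (166, np.int64(373), np.int64(379)), (167, np.int64(372), np.int64(379)), (168, np.int64(372), np.int64(379)), (169, np.int64(371), np.int64(379)), (170, np.int64(370), np.int64(378)), (171, np.int64(370), np.int64(378)), (172, np.int64(370), np.int64(378)), (173, np.int64(371), np.int64(378)), (174, np.int64(371), np.int64(378)), (175, np.int64(372), np.int64(383)), (176, np.int64(372), np.int64(382)), (177, np.int64(372), np.int64(382)), (178, np.int64(372), np.int64(381)), (179, np.int64(372), np.int64(381)), (180, np.int64(373), np.int64(380)), (181, np.int64(373), np.int64(380)), (182, np.int64(374), np.int64(380)), (183, np.int64(377), np.int64(378))]
```

drive_tool([
  [[0,0.06,0,0,0,0],[0,0,-0.3,0,0,0],[0,0,-0.3,0,0,0],[0,0,-0.3,0,0,0],[0,0,-0.2,0,0,0],[0,0,0,0,0,0]],
])

```text
time: 12.02
position: [0.5919, 0.1105, 0.3661]
tool_rot: [0.765, 0.644, -0.001, -0.0]
ft_force: [0.5, -0.5, -0.8]
grip_width: 0.0305
```

```bash
python3 - <<'E'
from h import *
s=camera("scene")[:,:,::-1];cv2.imwrite("pics/s6.png",s)
crop(s,345,145,65,60,"b5.png",10)
o=robot.get_obs();p=o["position"];print(p,o["tool_rot"],o["ft_force"],o["moment"])
E
```

```text
[0.5920042  0.11050314 0.36646776] [ 7.64643734e-01  6.44453179e-01 -1.94514564e-04 -1.49650822e-04] [ 0.4704459  -0.15509783 -0.44220381] [-0.05785803  0.06930875 -0.00976919]
```

View pics/b5.png

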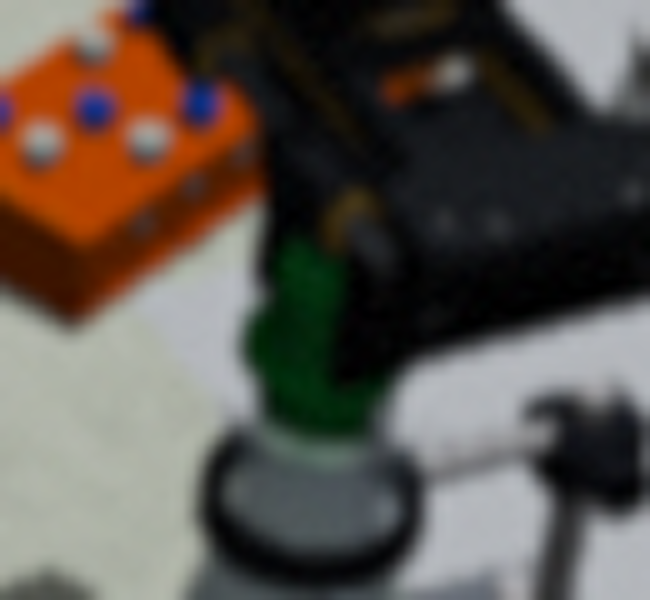

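drive_tool([
  [[0,0,-0.15,0,0,0],[0,0,-0.15,0,0,0],[0,0,-0.1,0,0,0],[0,0,0,0,0,0]],
])

```text
time: 12.58
position: [0.592, 0.1105, 0.3566]
tool_rot: [0.765, 0.644, -0.0, -0.0]
ft_force: [0.0, 0.7, -1.3]
grip_width: 0.0308
```

drive_tool([
  [[0,0,-0.06,0,0,0],[0,0,0,0,0,0]],
])

```text
time: 12.82
position: [0.5921, 0.1105, 0.3553]
tool_rot: [0.765, 0.644, 0.0, 0.0]
ft_force: [1.0, 0.6, -1.2]
grip_width: 0.0304
```

drive_tool([
  [[0,0,-0.06,0,0,0],[0,0,0,0,0,0]],
])

```text
time: 13.08
position: [0.5921, 0.1105, 0.3539]
tool_rot: [0.765, 0.644, 0.0, 0.0]
ft_force: [1.1, 0.2, 0.4]
grip_width: 0.0306
```

drive_tool([
  [[0,0,-0.05,0,0,0],[0,0,0,0,0,0]],
])

```text
time: 13.32
position: [0.5921, 0.1106, 0.3535]
tool_rot: [0.765, 0.644, 0.0, 0.0]
ft_force: [-0.2, -0.1, 5.5]
grip_width: 0.0306
```

drive_tool([
  [[0,0,-0.05,0,0,0],[0,0,0,0,0,0]],
])

```text
time: 13.58
position: [0.5921, 0.1106, 0.353]
tool_rot: [0.765, 0.645, 0.001, 0.001]
ft_force: [-2.1, 0.0, 8.1]
grip_width: 0.0308
```

The force came up at the expected seat height (0.3535). I'll release and check.

drive_tool([
  [[0,0,0,0,0,0],[0,0,0,0,0,0],[0,0,0,0,0,0],[0,0,0,0,0,0],[0,0,0,0,0,0]],
], grip=0)

```text
time: 14.2
position: [0.592, 0.1105, 0.3511]
tool_rot: [0.765, 0.644, -0.0, -0.0]
ft_force: [-0.4, -0.0, 0.5]
grip_width: 0.0732
```

drive_tool([
  [[0,0,0.4,0,0,0],[0,0,0.8,0,0,0],[0,0,1,0,0,0],[0,-1,0.5,0,0,0],[0,-1,0,0,0,0],[0,-1,0,0,0,0],[-0.3,-1,0,0,0,0],[-0.6,-1,0,0,0,0]],
])

```text
time: 15.2
position: [0.5696, -0.0154, 0.4196]
tool_rot: [0.765, 0.644, 0.001, 0.001]
ft_force: [0.4, -0.4, 0.4]
grip_width: 0.0869
```

```bash
python3 - <<'E'
from h import *
s=camera("scene")[:,:,::-1];cv2.imwrite("pics/s7.png",s)
crop(s,340,140,70,60,"b6.png",10)
o=robot.get_obs();print(o["position"],o["ft_force"])
a=np.linspace(0,2*np.pi,73)
def ext(c,r):
    P=np.array([proj("scene",[c[0]+r*np.cos(t),c[1]+r*np.sin(t),c[2]]) for t in a]);return P.min(0).round(1),P.max(0).round(1)
print("flange top",ext((.592,.1105,.167),.023),"knob top",ext((.592,.1105,.191),.016))
E
```

```text
[ 0.56783331 -0.01755992  0.41932462] [-1.89169126 -1.09062079 -0.08659691]
flange top (array([368.9, 176.4]), array([386.5, 188.2])) knob top (array([372.4, 171.3]), array([384.9, 179.5]))
```

View pics/b6.png

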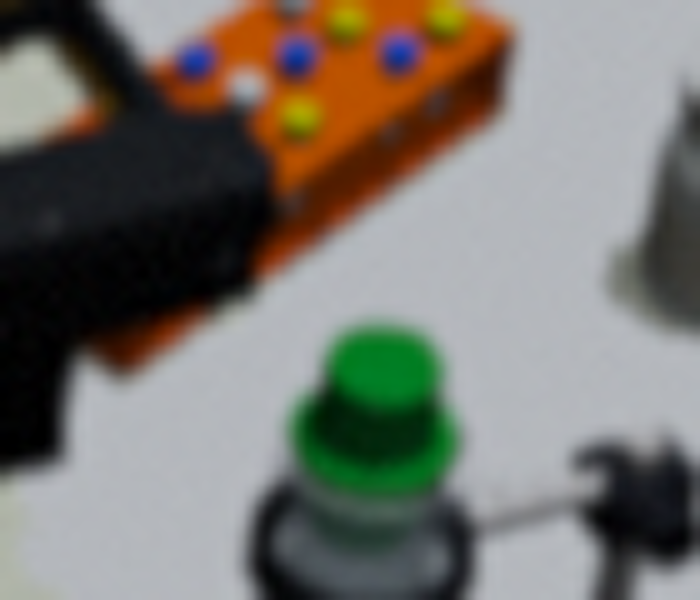

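The stopper sits upright with its flange on the rim: flange spans columns 369–386, rows 178–189, as predicted. Next is the handle.

drive_tool([
  [[-0.83,-0.17,0,0,0,0],[-0.83,-0.17,0,0,0,0],[-0.83,-0.17,0,0,0,0],[-0.83,-0.17,0,0,0,0],[0,0,-1,0,0,0],[0,0,-1,0,0,0],[0,0,-0.8,0,0,0],[0,0,0,0,0,0]],
], grip=0.35)

```text
time: 16.25
position: [0.4863, -0.0313, 0.3482]
tool_rot: [0.765, 0.644, -0.001, -0.001]
ft_force: [0.1, 0.3, 0.8]
grip_width: 0.0567
```

```bash
python3 - <<'E'
from h import *
s=camera("scene")[:,:,::-1];t=camera("top")[:,:,::-1]
crop(s,260,120,120,110,"b7.png",5);crop(t,270,70,90,170,"t7.png",3)
o=robot.get_obs();p=o["position"];print(p,o["grip_width"],proj("scene",p-[0,0,.164])) 
E
```

```text
[ 0.4869231  -0.03148035  0.34948559] 0.056380608257007664 [310.74488814 172.55516446]
```

View pics/b7.png

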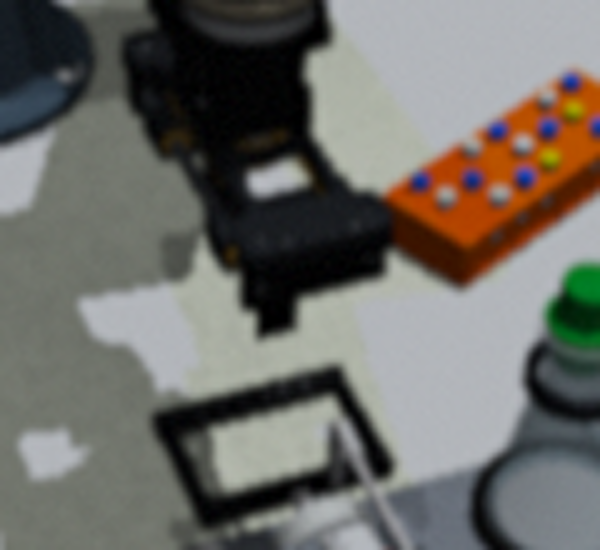

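View pics/t7.png

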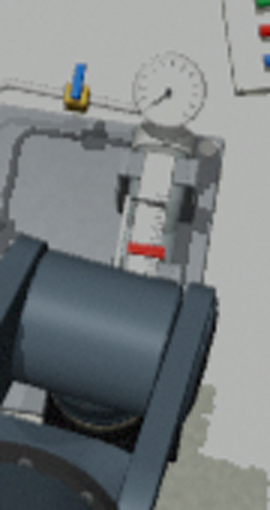

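drive_tool([
  [[-0.1,-0.1,-0.5,0,0,0],[0,0,-0.9,0,0,0],[0,0,-0.7,0,0,0],[0,0,-0.5,0,0,0],[0,0,-0.5,0,0,0],[0,0,0,0,0,0]],
])

```text
time: 17.1
position: [0.4838, -0.034, 0.2705]
tool_rot: [0.765, 0.644, -0.0, -0.001]
ft_force: [0.4, 0.5, 0.1]
grip_width: 0.0564
```

```bash
python3 - <<'E'
from h import *
s=camera("scene")[:,:,::-1]
crop(s,260,140,120,110,"b8.png",5)
o=robot.get_obs();p=o["position"];print(p,o["grip_width"],o["ft_force"]) 
E
```

```text
[ 0.48398804 -0.03400284  0.27099718] 0.05682251907800969 [ 0.8078776  -0.51896374 -0.46646642]
```

View pics/b8.png

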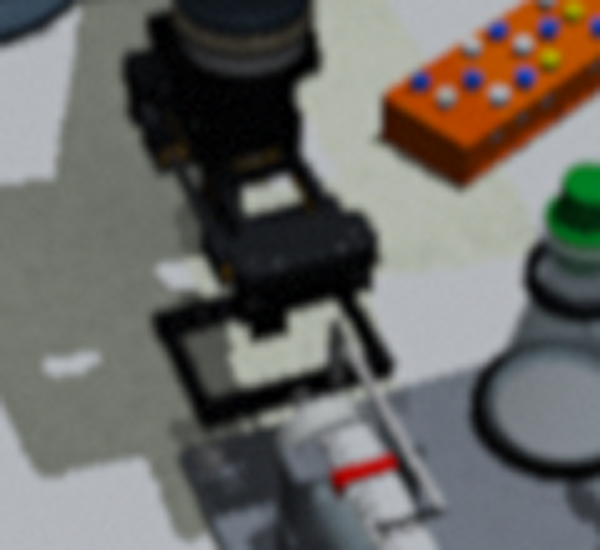

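drive_tool([
  [[0,0,-0.45,0,0,0],[0,0,-0.43,0,0,0],[0,0,0,0,0,0]],
])

```text
time: 17.52
position: [0.4836, -0.0339, 0.2483]
tool_rot: [0.765, 0.644, -0.001, -0.001]
ft_force: [0.7, -0.1, 0.4]
grip_width: 0.0562
```

drive_tool([
  [[0,0,0,0,0,0],[0,0,0,0,0,0],[0,0,0,0,0,0],[0,0,0,0,0,0],[0,0,0,0,0,0]],
], grip=1, force=40)

```text
time: 18.15
position: [0.485, -0.0342, 0.2495]
tool_rot: [0.765, 0.644, 0.001, 0.002]
ft_force: [2.3, 2.0, -2.8]
grip_width: 0.0172
```

```bash
python3 - <<'E'
from h import *
t=camera("top")[:,:,::-1];s=camera("scene")[:,:,::-1];cv2.imwrite("pics/t9.png",t)
crop(t,295,100,50,70,"t9z.png",8);crop(s,260,140,120,110,"b9.png",5)
o=robot.get_obs();p=o["position"];print(p,o["grip_width"],o["ft_force"]) 
E
```

```text
[ 0.48507583 -0.03421145  0.24944875] 0.017007989468614683 [ 3.90006953  0.99493701 -2.21594315]
```

View pics/t9z.png

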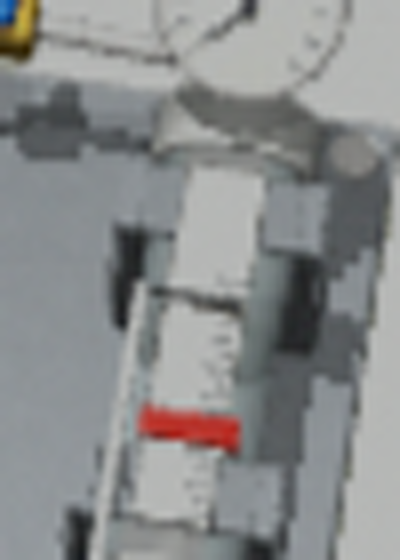

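View pics/b9.png

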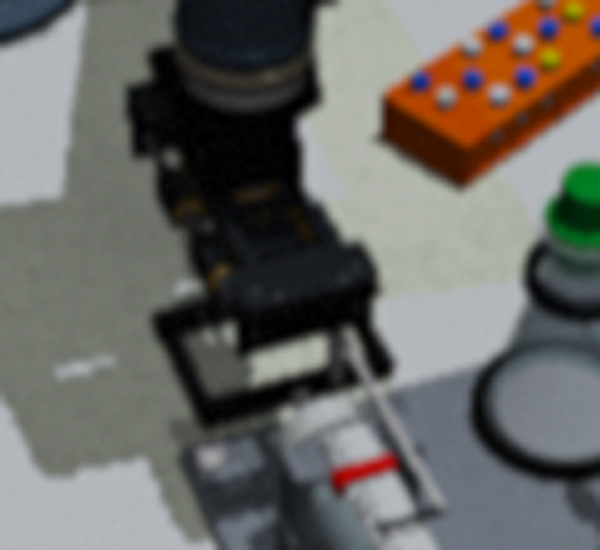

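```bash
python3 - <<'E'
from h import *
n=onz("top",319.3,136.8,.127)
ax=np.array([np.cos(np.radians(-10)),np.sin(np.radians(-10)),0])
for z in(.120,.123,.127):
  r=onz("top",318.3,152.8,z);print(z,n,r,(n-r)@ax)
for v0,v1 in((405,447),):
  print("width",(onz("top",318.3,100+v0/8,.127)-onz("top",318.3,100+v1/8,.127))@ax)
E
```

```text
0.12 [ 0.6907604  -0.06496485  0.127     ] [ 0.64967749 -0.06170996  0.12      ] 0.041023970487282575
0.123 [ 0.6907604  -0.06496485  0.127     ] [ 0.64870458 -0.06167039  0.123     ] 0.04198897375013432
0.127 [ 0.6907604  -0.06496485  0.127     ] [ 0.64740737 -0.06161762  0.127     ] 0.043275644767269944
width 0.01393733567129626
```

drive_tool([
  [[-0.2,0.035,0,0,0,0],[-0.3,0.053,0,0,0,0],[-0.3,0.053,0,0,0,0],[-0.3,0.053,0,0,0,0],[-0.26,0.046,0,0,0,0],[0,0,0,0,0,0],[0,0,0,0,0,0]],
])

```text
time: 19.12
position: [0.4529, -0.0285, 0.2495]
tool_rot: [0.765, 0.644, 0.003, 0.004]
ft_force: [10.0, 2.9, -6.6]
grip_width: 0.0168
```

```bash
python3 - <<'E'
from h import *
t=camera("top")[:,:,::-1];s=camera("scene")[:,:,::-1]
crop(t,295,100,50,70,"t10.png",8);crop(s,300,205,60,60,"b10.png",8)
o=robot.get_obs();p=o["position"];print(p,o["grip_width"],o["ft_force"]) 
E
```

```text
[ 0.45290169 -0.02849907  0.24945658] 0.01687842383514547 [ 7.99665622  2.78264723 -7.1763222 ]
```

View pics/t10.png

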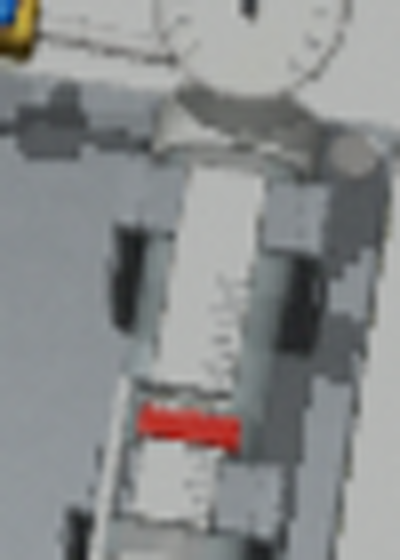

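View pics/b10.png

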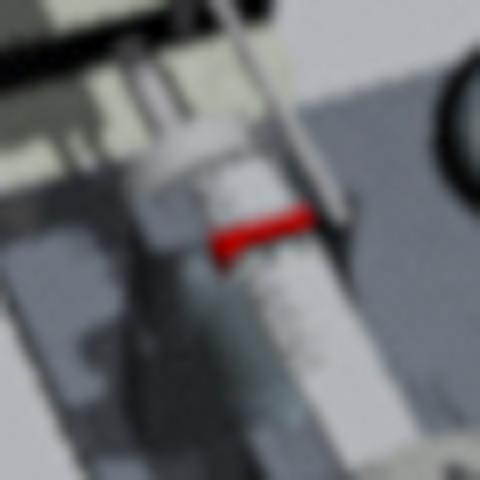

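drive_tool([
  [[-0.2,0.035,0,0,0,0],[-0.23,0.04,0,0,0,0],[0,0,0,0,0,0],[0,0,0,0,0,0]],
])

```text
time: 19.73
position: [0.4428, -0.0267, 0.2495]
tool_rot: [0.765, 0.644, 0.004, 0.004]
ft_force: [9.7, 2.6, -8.6]
grip_width: 0.0169
```

```bash
python3 - <<'E'
from h import *
t=camera("top")[:,:,::-1];s=camera("scene")[:,:,::-1]
crop(t,300,130,40,40,"t11.png",14);crop(s,315,215,40,40,"b11.png",14)
o=robot.get_obs();p=o["position"];print(p,o["grip_width"],o["ft_force"]) 
E
```

```text
[ 0.44277625 -0.02670772  0.24948191] 0.01636351868904457 [10.73809795  3.64989169 -7.70578094]
```

View pics/t11.png

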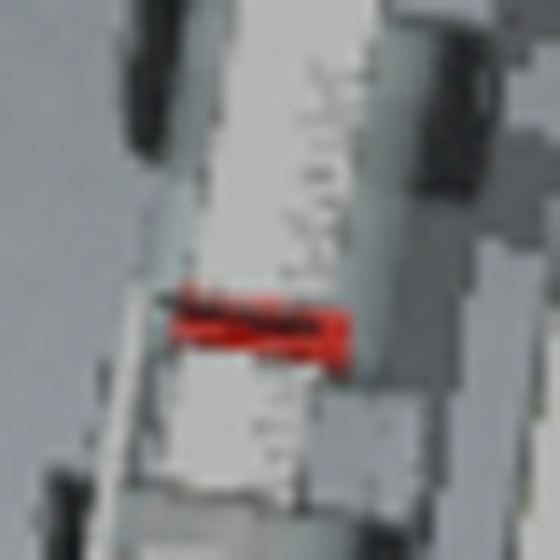

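View pics/b11.png

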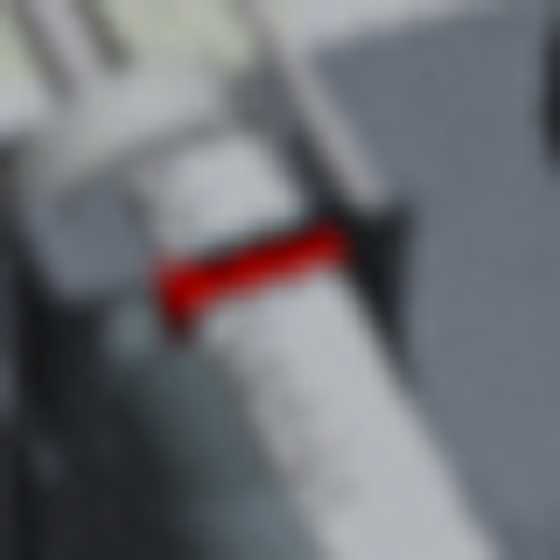

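```bash
python3 - <<'E'
from h import *
ax=np.array([np.cos(np.radians(-10)),np.sin(np.radians(-10)),0])
t=camera("top").astype(np.float32);s=camera("scene").astype(np.float32)
t0=cv2.imread("pics/top0.png")[:,:,::-1].astype(np.float32);s0=cv2.imread("pics/scene0.png")[:,:,::-1].astype(np.float32)
lat=np.array([-ax[1],ax[0],0])
c=onz("top",318.3,152.8,.127)
print("c",c)
xs=np.arange(-.014,.0145,.001)
for nm,ims in(("top",(t0,t)),("scene",(s0,s))):
  print(nm,"mm/px along ax",1e3/np.linalg.norm(proj(nm,c+ax*1)-proj(nm,c))if 0 else 1/np.linalg.norm(proj(nm,c+ax*.001)-proj(nm,c)))
  for k,im in enumerate(ims):
    acc=np.zeros((len(xs),3))
    for l in np.arange(-.006,.0061,.002):
      P=np.array([proj(nm,c+ax*x+lat*l) for x in xs],np.float32)
      acc+=cv2.remap(im,P[:,0].reshape(1,-1),P[:,1].reshape(1,-1),cv2.INTER_LINEAR)[0]
    acc/=7
    print("initial" if k==0 else "now");print([(round(x*1e3),*map(int,a[:2])) for x,a in zip(xs,acc)])
E
```

```text
c [ 0.64740737 -0.06161762  0.127     ]
top mm/px along ax 2.6874668909367063
initial
[(-14, 148, 150), (-13, 147, 149), (-12, 147, 149), (-11, 147, 149), (-10, 144, 145), (-9, 139, 141), (-8, 135, 133), (-7, 130, 119), (-6, 124, 94), (-5, 124, 66), (-4, 133, 46), (-3, 146, 41), (-2, 152, 41), (-1, 154, 40), (0, 154, 39), (1, 153, 42), (2, 153, 48), (3, 151, 62), (4, 148, 82), (5, 144, 102), (6, 142, 122), (7, 145, 139), (8, 149, 149), (9, 148, 150), (10, 146, 147), (11, 143, 145), (12, 145, 147), (13, 148, 150), (14, 150, 152)]
now
[(-14, 175, 176), (-13, 174, 175), (-12, 174, 176), (-11, 174, 175), (-10, 170, 172), (-9, 166, 167), (-8, 161, 158), (-7, 155, 142), (-6, 147, 113), (-5, 144, 79), (-4, 150, 54), (-3, 154, 45), (-2, 139, 38), (-1, 114, 30), (0, 95, 29), (1, 94, 38), (2, 103, 53), (3, 124, 75), (4, 146, 100), (5, 161, 124), (6, 166, 146), (7, 172, 165), (8, 175, 176), (9, 175, 177), (10, 172, 174), (11, 170, 172), (12, 172, 174), (13, 175, 177), (14, 177, 179)]
scene mm/px along ax 3.04291524669882
initial
[(-14, 162, 166), (-13, 162, 166), (-12, 162, 166), (-11, 162, 166), (-10, 162, 167), (-9, 163, 167), (-8, 163, 167), (-7, 163, 167), (-6, 163, 165), (-5, 162, 161), (-4, 161, 154), (-3, 160, 146), (-2, 160, 133), (-1, 161, 117), (0, 162, 100), (1, 164, 82), (2, 165, 63), (3, 166, 44), (4, 166, 29), (5, 164, 22), (6, 161, 21), (7, 157, 28), (8, 152, 43), (9, 147, 61), (10, 143, 81), (11, 142, 101), (12, 143, 119), (13, 146, 134), (14, 150, 147)]
now
[(-14, 173, 176), (-13, 173, 176), (-12, 173, 176), (-11, 173, 176), (-10, 173, 176), (-9, 173, 176), (-8, 171, 175), (-7, 168, 172), (-6, 162, 167), (-5, 153, 158), (-4, 141, 146), (-3, 127, 131), (-2, 111, 113), (-1, 97, 91), (0, 87, 70), (1, 85, 51), (2, 91, 34), (3, 101, 19), (4, 114, 11), (5, 126, 12), (6, 137, 18), (7, 145, 30), (8, 149, 47), (9, 150, 67), (10, 151, 88), (11, 151, 108), (12, 154, 127), (13, 157, 143), (14, 161, 157)]
```

In both views the needle falls at +0.6 mm on the pointer-height plane. Correcting the red clip for parallax (its surface is about 6 mm lower) puts its centre at about +1.1 mm. So the pointer is within about 1 mm of the index middle. One last hold and check.

drive_tool([
  [[0,0,0,0,0,0],[0,0,0,0,0,0],[0,0,0,0,0,0],[0,0,0,0,0,0],[0,0,0,0,0,0],[0,0,0,0,0,0],[0,0,0,0,0,0],[0,0,0,0,0,0]],
])

```text
time: 20.92
position: [0.4428, -0.0267, 0.2495]
tool_rot: [0.765, 0.644, 0.004, 0.004]
ft_force: [10.7, 4.0, -8.7]
grip_width: 0.0173
```

```bash
python3 - <<'E'
from h import *
s=camera("scene")[:,:,::-1];t=camera("top")[:,:,::-1]
a=cv2.resize(s[130:280,270:430],None,fx=2.4,fy=2.4,interpolation=cv2.INTER_CUBIC);b=cv2.resize(t[100:190,280:376],(384,360),interpolation=cv2.INTER_CUBIC)
cv2.imwrite("pics/fin.png",np.hstack([a,b]));cv2.imwrite("pics/finS.png",s)
E
```

```text
(no output)
```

View pics/fin.png

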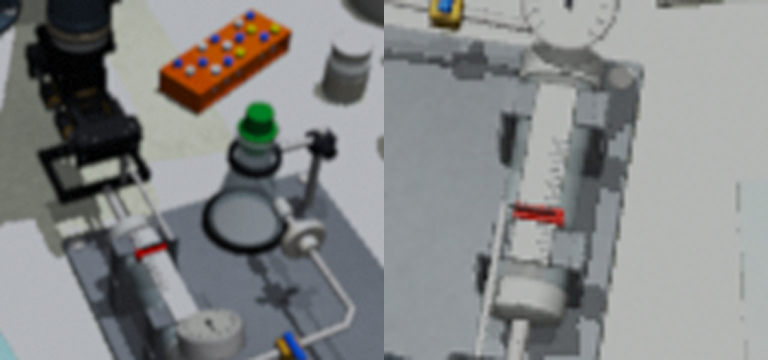

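View pics/finS.png

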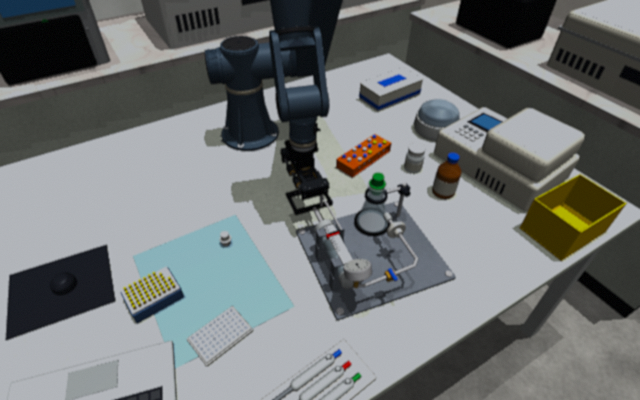

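The final views show the stopper seated at about (377,183), the needle over the red clip, the handle held, and the other things where they were.

```bash
python3 -c "
from rig import robot
print(robot.hand_in())"
```

```text
the job is handed in; nothing more can be done
None
```

I put the green stopper in the flask mouth, let go of it, drew the pump handle out to the red index, and handed the job in at about 21 s with the gripper still holding the handle.

- **Stopper:** The force rose at the expected height (tool centre at 0.3535 m, 0.353 m predicted), reaching 8 N at most. After release, the camera showed the stopper upright with its flange on the rim.
- **Pump:** The handle is drawn out about 43 mm. With the needle and clip located in both views, the pointer is about 0.5 mm past the middle of the index; the index is 10 mm wide. The tool position did not change over the last second, with about 11 N on it along the pull.
- **Disagreement between views:** Uncorrected, the top view put the needle about 1.5 mm inside the clip's centre and the scene view about 5 mm off it, near the clip's edge. The clip's surface lies about 6 mm lower than the needle, which accounts for the difference.
- **Small downward push:** The held handle shows about 8 N of vertical force on the tool. I left it, as it was steady.
- **Other things:** In the final picture the red index and the rest of the bench look as they did at the start. I checked this by eye, not by measurement.

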